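# Set the selector valve to its blanked port

### The job

The pull-to-turn selector handle on the sloping gas console is set to an open port. Shut it off: draw the handle straight out of its crown, turn it until its pointed nose stands at the blanked-off port (closed with a big hexagon plug, where the others have a pipe) and let it drop fully into the notch there, without forcing it against the crown. Leave the loose things round the console standing where they are.

Things in the scene. Friction and masses are not known exactly. Their poses are not given: they have to be found in the camera images.
- console: white sheet-metal console, 177 deep x 210 wide x 140 mm high, fixed to the bench. Its aluminium front plate slopes at 35 degrees to the horizontal, rising away from its front; small gauge (37 mm wide, 22 high) in the plate's upper right corner. Origin: centre of the underside; x to its back, y to its left, z up
- valve: steel valve block on the plate: disc 100 mm across, 22 high; six ports every 60 degrees, five piped, one plugged; on top a crown ring (58 to 92 mm across, z 22 to 32) with an 11 mm wide notch over each port. Does not turn; its angle on the plate differs each time. Origin on its axis at the plate; z: axis, out of the plate (35 deg from vertical); x to the plugged port
- plug (a point): centre of the outer end of the plug in the blanked port: hexagon head 25 mm across, 73.5 mm from the valve axis, 13.5 above the plate; other ports carry 7.6 mm steel pipes bending into the plate. All below z 27 of the valve. The crown notch at the plug is in a separate gate clamped by hand: it stands up to 5 degrees off the plug's centre line, either way, and must be felt for
- handle: black pointer handle on the valve axis. Origin on the axis, x to its nose, z along the axis; seated in a notch its origin is the valve's. Grip bar x -40 to 44, y -8.5 to 8.5, z 38 to 70 mm, white line on top towards the nose; hub 50 mm across below z 41. Weighs about 0.3 kg with its spindle; turns without end. Starts seated at another port
- pointer_tip (a point): tip of the handle's pointed nose, at x 62.5, z 42 mm of the handle. Under the nose a steel lug, 8 mm wide, reaches into the notch. A spring (5 N seated, 9 N fully out) and the weight draw the handle in; it must stand 8 mm or more out to turn (stop at 16). Off a notch the lug rests on the crown, handle 8 mm out; a notch leaves it about 2 degrees of play either way
- glue_bottle: loose glue bottle, white with a conical cap, 26 mm across, 68 high, upright beside the console. Origin: centre of the underside
- spare_objective: loose black microscope objective, 32 mm across, 48 high, upright beside the console. Origin: centre of the underside
- brass_weight: loose brass weight with a knob, 22 mm across, 33 high, upright beside the console. Origin: centre of the underside
- tape_roll: loose roll of tape, 68 mm across, 18 high, lying behind the console. Origin: centre of the underside

How it is judged:
By the outcome, as a careful person would: the job done as asked, in the order asked, and still so for the second after the job is handed in, with the robot touching nothing.
It also fails if it takes over 53 s, if anything falls off the work surface, if the arm or the gripper's body presses on something with over 40 N, if the wrist force passes 120 N, or if a joint passes its speed limit or range.

### The arm

A 7-joint arm with a two-finger parallel gripper is mounted at the origin on a cart in front of the work surface, level with it; the furniture and walls round the work are solid. World frame = base frame: x ahead of the robot, y to its left, z up, the work surface at z = 0. Lengths are in m, angles in rad, forces in N, time in s.
With the tool pointing down it reaches from about 0.425 to 0.825 m from the base axis. Payload 3.6 kg.
Tool frame: the origin (TCP) lies midway between the tips of the shut fingers; the grasp point (between the pads) lies 19 mm behind it; z points along the fingers, y is the line along which they close (so a half turn about z gives the same grasp; the last joint's range is limited). The gripper opens to 85 mm and grips with 20 to 120 N. Pads are 22 mm wide; open, the fingers measure 114 mm over their backs; the gripper's body (76 mm by 85 mm) begins 54 mm behind the grasp point. The pads swing forward as they close: fully open they stand 13 mm farther back than shut.
Start: joints at [-1.341, 0.615, -0.013, 1.423, 0.008, 1.103, -0.04], TCP at [0.165, 0.629, 0.231] pointing down, gripper open.
Joint ranges: [-3.12, 3.12], [-0.3, 2.06], [-1.34, 1.32], [0.26, 2.42], [-1.36, 4.5], [0.01, 1.98], [-2.84, 2.84]. Speed limits (rad/s): [2.79, 2.79, 3.14, 3.14, 3.14, 3.14, 3.14].

### API

Orientations are given as a unit quaternion [x, y, z, w].
In Python, from plant import ctrl gives the robot as it stands.
- The arm moves only by the tool nudge_tcp, called after ">>>" as a command line: name --pt "numbers of a row" for each row, then --argument value for the rest. Schema: {"type":"object","properties":{"steps":{"type":"array","items":{"type":"object","properties":{"d":{"type":"array","items":{"type":"number"},"minItems":3,"maxItems":3},"twist":{"type":"number"}},"additionalProperties":false},"minItems":1,"maxItems":10},"jaw":{"type":"number"},"squeeze":{"type":"number"},"only":{"type":"string"},"quiet":{"type":"boolean"},"lines":{"type":"string"}},"required":["steps"],"additionalProperties":false}. steps is a list of rows, 1 to 10 of them, each an object with the fields d (a list: dx, dy, dz in m), twist (a turn about the tool's z in rad); a field left out counts as zero; each row shifts and turns the commanded pose from where the row before left it, along the tool's axes as they then stand; what a row does not reach is not made up. A row lasts 1/12 s, in which the tool goes at most 0.0417 m and 0.125 rad, less where a joint would pass 70% of its speed; a pose out of reach is approached as far as the arm can. jaw is the finger opening in m, set as the call begins (left out keeps the last). The fingers move at their own pace and stop on an object; squeeze is the grip in N (left out, the last holds). Time passes only in rows, so rows that do not move let the fingers close. The tool returns the time, the measured TCP pose, the force, the opening and the grip force at its end. only (a regular expression) keeps the lines of the reply that match it, lines (a string "A,B") keeps lines A to B, and quiet returns only ok. Input that does not fit is refused with a message, and nothing moves.
- ctrl.state(): the state, without advancing time (a new reading comes with each control period).
- ctrl.grab_frame(name): name is "scene" or "top" or "wrist"; returns the picture (400x640x3 uint8, red, green, blue); there is no depth.
- ctrl.camera_info(name): a dict with "fx", "fy", "cx", "cy" (pixels), "extrinsics" (4x4, takes a point from camera to world coordinates); the wrist camera has in their place "tool_from_camera" (4x4, takes a point from camera to tool coordinates, whose origin is the TCP and whose axes are the flange's). Camera axes: x right, y up, looking along -z (the intrinsics and any distortion apply to the point x, -y, -z); pixel columns grow to the right and rows downward; lengths in m; the calibration is good to about 2 mm. A picture is of the moment at which its call begins: read the wrist's pose just before it. camera_info takes no time and is no camera call.
- ctrl.hand_in(): hands the job in; it is judged then, once.
The state is a dict: "clock": time; "qpos": joint angles; "joint_velocities": joint speeds; "tau": joint torques, N m; "eef_pos": TCP position; "eef_rot": TCP orientation; "contact_force": force on the tool from outside, world axes, zero at the start; "moment": the same for the moment, N m; "opening": finger opening in m; "grip_force": force on a finger pad.
Only numpy, scipy, OpenCV 4.12 (cv2) and the standard library are available. Lean on these libraries where they do the work, as an engineer would, in place of code of your own. Each camera call takes 0.05 s, during which the arm holds its last target. There are 200 camera calls.

## Working session

There is one attempt and no reset: what is moved stays moved. The work goes in short steps, Python scripts to look and compute and a tool call to move; the robot and the scene stay as the last step left them, time stands still between calls to the robot, and variables do not carry over. Pictures are saved under pics/ and viewed, at most 10 in all, crops included, and the job is handed in when it is done.

```bash
ls; mkdir -p pics; python3 - <<'E'
from plant import ctrl
import cv2,numpy as np
s=ctrl.state();print({k:np.round(v,3) for k,v in s.items()})
for n in ["scene","top","wrist"]:
    i=ctrl.camera_info(n);print(n,i)
for n in ["scene","top"]:
    cv2.imwrite(f"pics/{n}0.png",ctrl.grab_frame(n)[:,:,::-1])
E
```

```text
pics
plant.py
{'clock': np.float64(0.0), 'qpos': array([-1.34 ,  0.616, -0.013,  1.425,  0.008,  1.103, -0.04 ]), 'joint_velocities': array([-0.   ,  0.001,  0.   , -0.001,  0.   ,  0.002,  0.   ]), 'tau': array([ 0.0000e+00, -4.6922e+01,  2.5900e-01, -1.7104e+01,  1.0000e-02,
        1.0000e-02,  0.0000e+00]), 'eef_pos': array([0.165, 0.628, 0.23 ]), 'eef_rot': array([ 0.128,  0.992, -0.001, -0.   ]), 'contact_force': array([ 0.959, -0.552,  0.502]), 'moment': array([-0.009,  0.082,  0.037]), 'grip_force': np.float64(0.0), 'opening': np.float64(0.085)}
scene {'fx': 490.7913135447375, 'fy': 490.7913135447375, 'cx': 326.22652598505977, 'cy': 196.32252787669353, 'extrinsics': array([[-0.86201986,  0.29212408, -0.41422855,  0.15387955],
       [-0.50680085, -0.48279897,  0.71418349,  0.44647917],
       [ 0.00864108,  0.82557173,  0.56423103,  0.60695965],
       [ 0.        ,  0.        ,  0.        ,  1.        ]])}
top {'fx': 363.10670574944726, 'fy': 363.10670574944726, 'cx': 319.71606824765115, 'cy': 202.36179907134277, 'extrinsics': array([[-0.00591022,  0.98398521, -0.17815213,  0.37962012],
       [-0.99924426,  0.00103318,  0.03885657, -0.17805693],
       [ 0.03841835,  0.17824715,  0.98323547,  0.94393962],
       [ 0.        ,  0.        ,  0.        ,  1.        ]])}
wrist {'fx': 327.90702929364545, 'fy': 327.90702929364545, 'cx': 326.10603249967033, 'cy': 198.6039945680147, 'tool_from_camera': array([[ 5.73411544e-05,  9.45687807e-01,  3.25076251e-01,
         8.43437444e-02],
       [ 9.99999705e-01, -3.03303453e-04,  7.05955107e-04,
         2.00143130e-04],
       [ 7.66209886e-04,  3.25076115e-01, -9.45687545e-01,
        -1.42288499e-01],
       [ 0.00000000e+00,  0.00000000e+00,  0.00000000e+00,
         1.00000000e+00]])}
```
View pics/scene0.png

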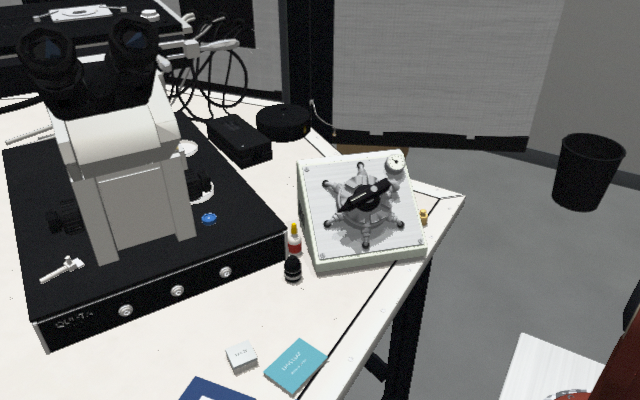

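View pics/top0.png

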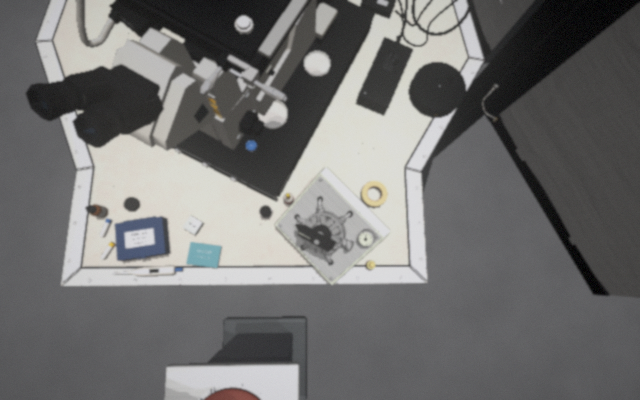

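```bash
python3 - <<'E'
import cv2
a=cv2.imread("pics/scene0.png")[140:280,280:440];cv2.imwrite("pics/sc.png",cv2.resize(a,None,fx=5,fy=4.2857,interpolation=cv2.INTER_CUBIC) if 0 else cv2.resize(a,None,fx=4.25,fy=4.25,interpolation=cv2.INTER_CUBIC))
a=cv2.imread("pics/top0.png")[160:290,255:405];cv2.imwrite("pics/tc.png",cv2.resize(a,None,fx=4.5,fy=4.5,interpolation=cv2.INTER_CUBIC))
E
```

View pics/sc.png

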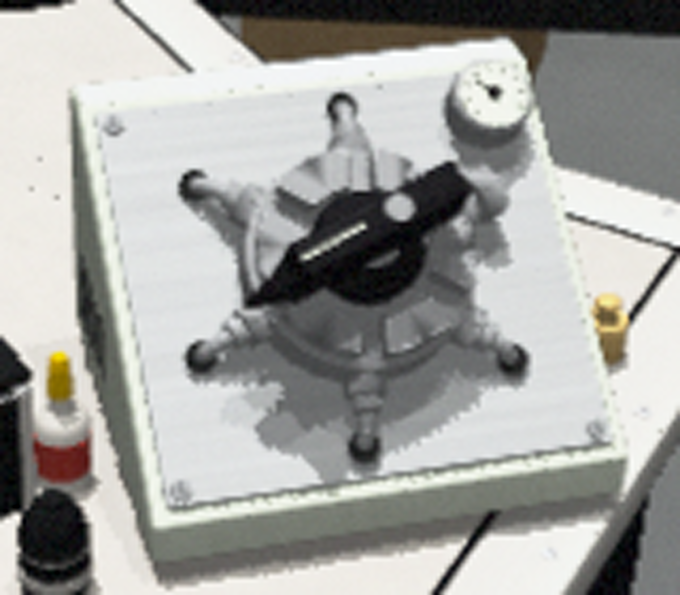

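View pics/tc.png

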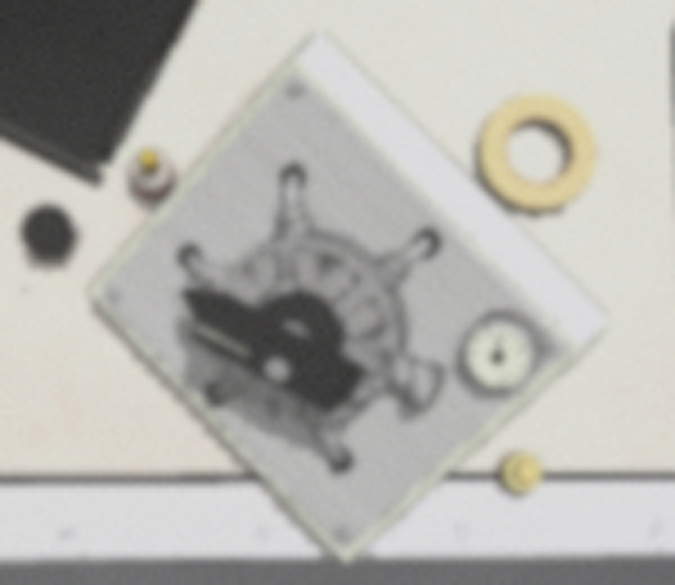

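```bash
cat > geo.py <<'E'
import numpy as np
from plant import ctrl
from scipy.spatial.transform import Rotation as R
def ray(info,T,uv):
    d=np.array([(uv[0]-info["cx"])/info["fx"],-(uv[1]-info["cy"])/info["fy"],-1.])
    d=T[:3,:3]@d; return T[:3,3],d/np.linalg.norm(d)
def cam(n):
    i=ctrl.camera_info(n); return i,np.array(i["extrinsics"])
def tri(rays):
    A=sum(np.eye(3)-np.outer(d,d) for o,d in rays); b=sum((np.eye(3)-np.outer(d,d))@o for o,d in rays)
    p=np.linalg.solve(A,b); e=max(np.linalg.norm((np.eye(3)-np.outer(d,d))@(p-o)) for o,d in rays); return p,e
E
python3 - <<'E'
from geo import *
S=dict(TL=(112,124),BL=(180,490),BR=(597,430),A=(342,105),B=(190,185),C=(202,357),D=(365,449),E=(513,359),plug=(488,195),dot=(400,207),gauge=(490,92))
T=dict(TL=(295,90),BL=(113,293),BR=(345,532),A=(428,243),B=(292,176),C=(190,256),D=(213,394),E=(340,460),plug=(420,390),dot=(278,370),gauge=(497,355))
si,sT=cam("scene");ti,tT=cam("top");P={}
for k in S:
    P[k],e=tri([ray(si,sT,np.array(S[k])/4.25+[280,140]),ray(ti,tT,np.array(T[k])/4.5+[255,160])])
    print(k,np.round(P[k],4),round(e*1000,1))
f=np.array([P[k] for k in "ABCDE"]+[P[k] for k in("TL","BL","BR")])
c=f.mean(0);n=np.linalg.svd(f-c)[2][2];n*=np.sign(n[2]);print("n",n,np.degrees(np.arccos(n[2])),"resid mm",(f-c)@n*1e3)
back=(P["TL"]-P["BL"]);lat=P["BR"]-P["BL"];print("back yaw",np.degrees(np.arctan2(back[1],back[0])),"right yaw",np.degrees(np.arctan2(lat[1],lat[0])),np.linalg.norm(back),np.linalg.norm(lat))
print("n yaw",np.degrees(np.arctan2(-n[1],-n[0])))
E
```

```text
TL [ 0.5791 -0.2123  0.1325] 0.2
BL [ 0.486  -0.1144  0.0363] 0.1
BR [ 0.3541 -0.2426  0.0338] 0.9
A [ 0.5001 -0.2788  0.1327] 0.2
B [ 0.5381 -0.211   0.115 ] 0.6
C [ 0.5017 -0.158   0.0705] 0.4
D [ 0.4294 -0.1703  0.0426] 0.3
E [ 0.3933 -0.2383  0.0595] 0.2
plug [ 0.427  -0.2761  0.1113] 0.5
dot [ 0.4356 -0.2027  0.1434] 0.0
gauge [ 0.4432 -0.3108  0.1407] 0.4
n [-0.40533083  0.42278404  0.81053104] 35.8521516698532 resid mm [ 1.44019623  0.30312249  1.42216794  2.91077441  2.47620001 -2.70284231
 -1.53715572 -4.31246305]
back yaw -46.41034980566727 right yaw -135.80870272211988 0.1658278363673235 0.1838851605582467
n yaw -46.20737741623747
```

```bash
python3 - <<'E'
from geo import *
si,sT=cam("scene");ti,tT=cam("top")
for a,b in [((48,55),(45,98)),((48,55),(90,130)),((132,38),(45,98)),((132,38),(90,130)),((93,255),(110,100)),((45,340),(278,198)),((285,255),(278,198))]:
    p,e=tri([ray(si,sT,a),ray(ti,tT,b)]);print(a,b,p.round(3),round(e*1e3,1))
E
```

```text
(48, 55) (45, 98) [0.614 0.185 0.455] 2.6
(48, 55) (90, 130) [0.601 0.162 0.434] 30.1
(132, 38) (45, 98) [0.577 0.14  0.481] 28.7
(132, 38) (90, 130) [0.569 0.119 0.459] 0.8
(93, 255) (110, 100) [0.687 0.202 0.21 ] 46.0
(45, 340) (278, 198) [ 0.659  0.07  -0.01 ] 196.4
(285, 255) (278, 198) [ 0.56  -0.106  0.01 ] 0.0
```

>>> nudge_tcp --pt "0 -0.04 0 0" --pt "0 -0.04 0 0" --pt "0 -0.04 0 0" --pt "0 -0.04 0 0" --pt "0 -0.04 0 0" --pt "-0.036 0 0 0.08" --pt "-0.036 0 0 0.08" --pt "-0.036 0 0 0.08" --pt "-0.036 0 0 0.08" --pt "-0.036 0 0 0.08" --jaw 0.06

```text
refused: steps[0]: [0, -0.04, 0, 0] is not of type 'object' (schema: type "object"). Nothing was moved.
```

The error is about the shape of the input: a list of objects, one for each row. Fixing that and sending the same move.

>>> nudge_tcp --steps '[{"d":[0, -0.04, 0]}, {"d":[0, -0.04, 0]}, {"d":[0, -0.04, 0]}, {"d":[0, -0.04, 0]}, {"d":[0, -0.04, 0]}, {"d":[-0.036, 0, 0], "twist":0.08}, {"d":[-0.036, 0, 0], "twist":0.08}, {"d":[-0.036, 0, 0], "twist":0.08}, {"d":[-0.036, 0, 0], "twist":0.08}, {"d":[-0.036, 0, 0], "twist":0.08}]' --jaw 0.06

```text
clock: 0.93
eef_pos: [0.2792, 0.3621, 0.2313]
eef_rot: [0.324, 0.946, 0.0, 0.0]
contact_force: [0.3, -0.4, -0.7]
opening: 0.0598
grip_force: 0.0
```

```bash
python3 -c "
from plant import ctrl;s=ctrl.state();print(s['qpos'],s['eef_rot'])"
```

```text
[-1.06185342  0.32054631  0.13272328  1.95772432 -0.05477883  0.86626033
  0.0102495 ] [3.24142885e-01 9.46008109e-01 2.10099652e-04 5.59712754e-05]
```

>>> nudge_tcp --steps '[{"d":[-0.036, 0, 0], "twist":0.08}, {"d":[-0.036, 0, 0], "twist":0.08}, {"d":[-0.036, 0, 0], "twist":0.08}, {"d":[-0.036, 0, 0], "twist":0.08}, {"d":[-0.036, 0, 0], "twist":0.08}, {"d":[-0.036, 0, 0], "twist":0.08}, {"d":[-0.036, 0, 0], "twist":0.08}, {"d":[-0.036, 0, 0], "twist":0.08}, {"d":[-0.036, 0, 0], "twist":0.08}, {"d":[-0.036, 0, 0], "twist":0.08}]'

```text
clock: 1.77
eef_pos: [0.4628, 0.0631, 0.2311]
eef_rot: [0.667, 0.745, -0.0, 0.0]
contact_force: [1.1, 0.4, -0.5]
opening: 0.0599
grip_force: 0.0
```

>>> nudge_tcp --steps '[{"d":[-0.036, 0, 0], "twist":0.08}, {"d":[-0.036, 0, 0], "twist":0.08}, {"d":[-0.036, 0, 0], "twist":0.08}, {"d":[-0.03, 0, 0], "twist":0.08}, {"d":[-0.02, 0.01, 0], "twist":0.08}, {"d":[0, 0.01, 0], "twist":0.08}, {"d":[0, 0.01, 0]}, {}]'

```text
clock: 2.43
eef_pos: [0.4885, -0.1009, 0.2311]
eef_rot: [0.823, 0.568, 0.0, 0.001]
contact_force: [0.0, -0.3, -0.6]
opening: 0.0596
grip_force: 0.0
```

```bash
python3 - <<'E'
from plant import ctrl
import cv2
s=ctrl.state();print(s['qpos'],s['eef_rot'],s['eef_pos'])
cv2.imwrite("pics/w1.png",ctrl.grab_frame("wrist")[:,:,::-1])
E
```

```text
[-0.2378244   0.42524361  0.57101213  1.86471697 -0.28099945  0.93086262
  0.09851834] [8.23274709e-01 5.67642772e-01 1.65935325e-04 6.39767896e-04] [ 0.48850428 -0.10094274  0.23105129]
```

View pics/w1.png

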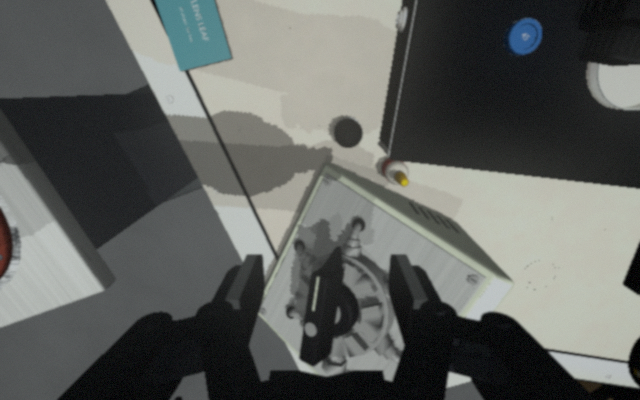

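```bash
cat >> geo.py <<'E'
yw=np.radians(-46.2);t=np.radians(35)
s=np.array([np.cos(t)*np.cos(yw),np.cos(t)*np.sin(yw),np.sin(t)]);l=np.array([-np.sin(yw),np.cos(yw),0]);n=np.cross(s,l)
C0=np.array([.4652,-.2246,.0875])
def wcam():
    i=ctrl.camera_info("wrist");st=ctrl.state();T=np.eye(4);T[:3,:3]=R.from_quat(st["eef_rot"]).as_matrix();T[:3,3]=st["eef_pos"]
    return i,T@np.array(i["tool_from_camera"])
def V(p): q=np.asarray(p)-C0; return np.array([q@s,q@l,q@n])*1e3   # plate coords mm (up-slope,left,out)
def W(v): return C0+(v[0]*s+v[1]*l+v[2]*n)/1e3
def onplane(r,z):
    o,d=r; return o+d*((z/1e3-(o-C0)@n)/(d@n))
E
python3 - <<'E'
from geo import *
si,sT=cam("scene");ti,tT=cam("top");wi,wT=wcam()
sc=lambda a:ray(si,sT,np.array(a)/4.25+[280,140]); tc=lambda a:ray(ti,tT,np.array(a)/4.5+[255,160]); w=lambda a:ray(wi,wT,a)
for nm,rs in dict(nose=[sc((250,302)),tc((188,292)),w((337,252))],dot=[sc((400,207)),tc((278,370)),w((310,330))]).items():
    p,e=tri(rs);print(nm,V(p).round(1),round(e*1e3,1));p,e=tri(rs[:2]);print(V(p).round(1),e)
    for r in rs: print("  plane",V(onplane(r,42 if nm=="nose" else 70)).round(1))
# valve feet in wrist (z=0): C (357,222), D(300,245)
for a in [(357,222),(300,245),(291,312)]: print(V(onplane(w(a),0)).round(1))
E
```

```text
nose [-20.5  55.4  41. ] 1.7
[-20.4  55.9  39.2] 0.00031779010162536685
  plane [-21.2  56.9  42. ]
  plane [-18.8  55.3  42. ]
  plane [-21.2  54.2  42. ]
dot [ 1.9 -6.3 68. ] 1.3
[ 2.4 -6.2 66.6] 9.692058880592164e-06
  plane [ 1.1 -5.1 70. ]
  plane [ 4.4 -6.3 70. ]
  plane [ 1.4 -5.7 70. ]
[-33.2  73.9  -0. ]
[-79.2  12.5  -0. ]
[-50.9 -62.4  -0. ]
```

```bash
cat >> geo.py <<'E'
AX=np.array([1,-2.5])
def bar(psi,lift,x=35):  # bar centre point at handle x and tool-x azimuth; psi deg
    p=np.radians(psi);d=np.cos(p)*s+np.sin(p)*l
    c=W([AX[0]+x*np.cos(p),AX[1]+x*np.sin(p),54+lift]); return c,np.arctan2(d[1],d[0])
def todo(P,az):
    st=ctrl.state();M=R.from_quat(st["eef_rot"]).as_matrix();cur=np.arctan2(M[1,0],M[0,0])
    print("tool delta",(M.T@(P-st["eef_pos"])).round(4),"turn",round((cur-az+np.pi)%(2*np.pi)-np.pi,3),"q7",st["qpos"][6].round(2))
E
python3 - <<'E'
from geo import *
P,az=bar(110.4,0);c=np.array([np.sin(az),-np.cos(az),0]);print(P,np.degrees(az),c)
todo(P-.002*c+[0,0,.03],az)
E
```

```text
[ 0.45928493 -0.17464772  0.12531014] 60.7428285034691 [ 0.87243484 -0.48873044  0.        ]
tool delta [-0.0794 -0.0018  0.0756] turn 0.148 q7 0.1
```

>>> nudge_tcp --steps '[{"d":[-0.0265, -0.0006, 0.025]}, {"d":[-0.0265, -0.0006, 0.025]}, {"d":[-0.0265, -0.0006, 0.025]}, {"twist":0.074}, {"twist":0.074}, {}, {}]' --jaw 0.046

```text
clock: 3.07
eef_pos: [0.4567, -0.1731, 0.1561]
eef_rot: [0.862, 0.506, -0.0, -0.001]
contact_force: [0.3, 0.4, 0.1]
opening: 0.046
grip_force: 0.0
```

```bash
python3 - <<'E'
from geo import *
import cv2
P,az=bar(110.4,0);c=np.array([np.sin(az),-np.cos(az),0])
todo(P-.002*c+[0,0,-.005],az)
a=ctrl.grab_frame("wrist")[:,:,::-1];b=ctrl.grab_frame("scene")[140:280,260:440,::-1]
cv2.imwrite("pics/w2.png",np.vstack([a[150:400,120:520],cv2.resize(b,(400,311),interpolation=cv2.INTER_CUBIC)]))
E
```

```text
tool delta [-0.0001  0.0011  0.0358] turn 0.001 q7 0.22
```

View pics/w2.png

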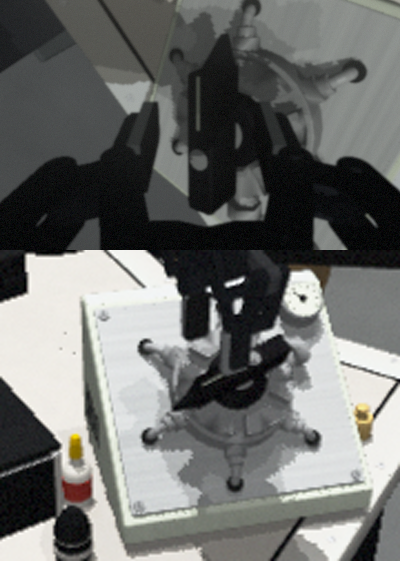

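>>> nudge_tcp --steps '[{"d":[0, 0.0005, 0.015]}, {"d":[0, 0.0005, 0.012]}, {"d":[0, 0, 0.005]}, {"d":[0, 0, 0.004]}, {}]'

```text
clock: 3.58
eef_pos: [0.4574, -0.1744, 0.12]
eef_rot: [0.863, 0.505, -0.0, -0.0]
contact_force: [1.3, -0.1, 0.6]
opening: 0.046
grip_force: 0.0
```

>>> nudge_tcp --steps '[{}, {}, {}, {}]' --jaw 0.0 --squeeze 20

```text
clock: 3.92
eef_pos: [0.4586, -0.1751, 0.1212]
eef_rot: [0.863, 0.505, 0.001, 0.001]
contact_force: [0.5, 0.9, 3.3]
opening: 0.0261
grip_force: 18.7
```

```bash
python3 -c "
from plant import ctrl;s=ctrl.state();print(s['contact_force'],s['moment'],s['eef_pos'])"
```

```text
[0.50746224 0.89368778 3.31443264] [ 0.03363015 -0.35881379  0.14335681] [ 0.45864407 -0.17508866  0.12123252]
```

>>> nudge_tcp --steps '[{}, {}, {"d":[0.0003, -0.0011, -0.0016]}, {"d":[0.0003, -0.0011, -0.0016]}, {"d":[0.0003, -0.0011, -0.0016]}]' --jaw 0.0 --squeeze 50

```text
clock: 4.33
eef_pos: [0.4579, -0.1741, 0.1254]
eef_rot: [0.863, 0.504, 0.001, 0.004]
contact_force: [5.9, -2.7, -8.0]
opening: 0.0238
grip_force: 46.5
```

>>> nudge_tcp --steps '[{"d":[0.0003, -0.0011, -0.0016]}, {"d":[0.0003, -0.0011, -0.0016]}, {"d":[0.0003, -0.0011, -0.0016]}, {}]'

```text
clock: 4.67
eef_pos: [0.4556, -0.1717, 0.1301]
eef_rot: [0.863, 0.505, 0.001, 0.004]
contact_force: [5.8, -3.6, -7.9]
opening: 0.0241
grip_force: 47.0
```

```bash
python3 - <<'E'
from geo import *
import cv2
st=ctrl.state();M=R.from_quat(st["eef_rot"]).as_matrix();print("F tool",(M.T@st["contact_force"]).round(1),"F.n",(st["contact_force"]@n).round(1))
b=ctrl.grab_frame("scene")[150:250,300:420,::-1]
cv2.imwrite("pics/s3.png",cv2.resize(b,None,fx=5,fy=5,interpolation=cv2.INTER_CUBIC))
E
```

```text
F tool [-0.3  6.8  7.9] F.n -10.3
```

View pics/s3.png

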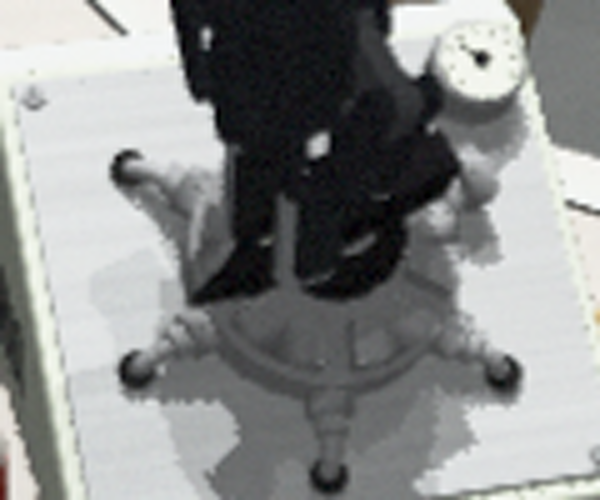

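```bash
cat > rows.py <<'E'
import sys
from geo import *
a,b,st=map(float,sys.argv[1:4]);k=int(round(abs(b-a)/st));ps=np.linspace(a,b,k+1)
for p,q in zip(ps,ps[1:]):
    P,z=bar(p,0);Q,w=bar(q,0);D=Q-P
    flip=1 if len(sys.argv)<5 else -1   # -1: tool x points to the tail
    x=np.array([np.cos(z),np.sin(z),0]);y=np.array([np.sin(z),-np.cos(z),0])
    print(q,"%.4f %.4f %.4f %.3f;"%(flip*D@x,flip*D@y,-D[2],(z-w+np.pi)%(2*np.pi)-np.pi))
E
python3 rows.py 110.4 20.4 5
cat > st.py <<'E'
from geo import *
st=ctrl.state();M=R.from_quat(st["eef_rot"]).as_matrix();print("F tool",(M.T@st["contact_force"]).round(1),"F.n",(st["contact_force"]@n).round(1),"M",(M.T@st["moment"]).round(2),"az",np.degrees(np.arctan2(M[1,0],M[0,0])).round(1),"q",st["qpos"].round(2),"V",V(st["eef_pos"]).round(1))
E
python3 st.py
```

```text
105.4 0.0002 0.0026 -0.0017 0.074;
100.4 0.0001 0.0025 -0.0017 0.073;
95.4 0.0000 0.0025 -0.0017 0.072;
90.4 -0.0000 0.0025 -0.0017 0.072;
85.4 -0.0001 0.0025 -0.0018 0.072;
80.4 -0.0002 0.0025 -0.0017 0.072;
75.4 -0.0003 0.0025 -0.0017 0.073;
70.4 -0.0004 0.0025 -0.0017 0.074;
65.4 -0.0005 0.0025 -0.0016 0.075;
60.400000000000006 -0.0005 0.0026 -0.0016 0.077;
55.400000000000006 -0.0006 0.0026 -0.0015 0.079;
50.400000000000006 -0.0006 0.0026 -0.0014 0.081;
45.400000000000006 -0.0007 0.0027 -0.0013 0.084;
40.400000000000006 -0.0007 0.0027 -0.0012 0.087;
35.400000000000006 -0.0007 0.0028 -0.0011 0.090;
30.400000000000006 -0.0007 0.0028 -0.0010 0.093;
25.400000000000006 -0.0006 0.0029 -0.0008 0.096;
20.4 -0.0006 0.0029 -0.0007 0.099;
F tool [-0.1  6.2  7.2] F.n -9.3 M [-2.1   0.17 -0.28] az 60.6 q [-0.04  0.55  0.52  2.02 -0.43  0.67  0.25] V [-12.3  29.7  60.6]
```

>>> nudge_tcp --steps '[{"d":[0.0003, -0.0011, -0.0016]}, {"d":[0.0001, -0.0005, -0.0008]}, {}]' --jaw 0.0 --squeeze 60

```text
clock: 4.97
eef_pos: [0.4546, -0.1706, 0.1325]
eef_rot: [0.863, 0.505, 0.001, 0.004]
contact_force: [6.1, -2.7, -8.3]
opening: 0.0235
grip_force: 55.5
```

```bash
python3 st.py
```

```text
F tool [0.6 6.6 8.4] F.n -10.4 M [-2.2   0.14 -0.29] az 60.6 q [-0.05  0.55  0.53  2.02 -0.43  0.67  0.25] V [-12.1  29.7  63.4]
```

>>> nudge_tcp --steps '[{"d":[0.0002, 0.0026, -0.0017], "twist":0.074}, {"d":[0.0001, 0.0025, -0.0017], "twist":0.073}, {}]'

```text
clock: 5.22
eef_pos: [0.4587, -0.1735, 0.1358]
eef_rot: [0.899, 0.438, 0.001, 0.004]
contact_force: [5.0, -3.2, -8.6]
opening: 0.0226
grip_force: 58.3
```

```bash
python3 st.py
```

```text
F tool [0.5 5.8 8.6] F.n -10.3 M [-2.19  0.37 -0.14] az 52.0 q [-0.07  0.56  0.58  2.01 -0.46  0.7   0.13] V [-6.1 30.7 63.3]
```

>>> nudge_tcp --steps '[{"d":[0, 0.0025, -0.0017], "twist":0.072}, {"d":[0, 0.0025, -0.0017], "twist":0.072}, {"d":[-0.0001, 0.0025, -0.0018], "twist":0.072}, {"d":[-0.0002, 0.0025, -0.0017], "twist":0.072}, {}]'

```text
clock: 5.63
eef_pos: [0.4624, -0.1782, 0.1432]
eef_rot: [0.952, 0.305, -0.001, -0.001]
contact_force: [-2.2, 2.9, 7.7]
opening: 0.0194
grip_force: 59.6
```

```bash
python3 st.py
```

```text
F tool [-0.1 -3.6 -7.7] F.n 8.4 M [-0.08  0.04 -0.25] az 35.5 q [-0.12  0.58  0.67  1.98 -0.52  0.76 -0.09] V [ 2.9 30.1 66. ]
```

>>> nudge_tcp --steps '[{"d":[-0.0003, 0.0025, -0.0017], "twist":0.073}, {"d":[-0.0004, 0.0025, -0.0017], "twist":0.074}, {"d":[-0.0005, 0.0025, -0.0016], "twist":0.075}, {"d":[-0.0005, 0.0026, -0.0016], "twist":0.077}, {}]'

```text
clock: 6.05
eef_pos: [0.464, -0.1843, 0.1499]
eef_rot: [0.987, 0.161, -0.002, -0.005]
contact_force: [-5.4, 7.8, 15.0]
opening: 0.0177
grip_force: 60.1
```

```bash
python3 st.py
```

```text
F tool [ -2.7  -9.3 -14.9] F.n 17.7 M [ 1.48 -0.42 -0.34] az 18.5 q [-0.16  0.6   0.76  1.96 -0.57  0.82 -0.32] V [11.2 27.  68.3]
```

```bash
python3 - <<'E'
from geo import *
import cv2
a=ctrl.grab_frame("wrist")[:,:,::-1];b=ctrl.grab_frame("scene")[150:250,300:420,::-1]
cv2.imwrite("pics/s4.png",np.hstack([a[150:400,150:500],cv2.resize(b,(450,375),interpolation=cv2.INTER_CUBIC)[:250] if 0 else cv2.resize(b,(300,250),interpolation=cv2.INTER_CUBIC)]))
E
```

```text
(no output)
```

View pics/s4.png

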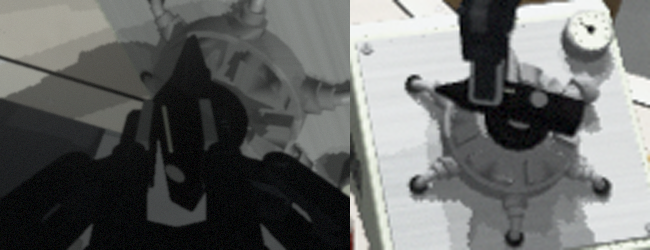

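>>> nudge_tcp --steps '[{}, {}, {}]' --jaw 0.042

```text
clock: 6.4
eef_pos: [0.4656, -0.1879, 0.1489]
eef_rot: [0.987, 0.16, -0.001, -0.0]
contact_force: [0.2, -0.7, 1.0]
opening: 0.0422
grip_force: 0.0
```

```bash
python3 st.py; python3 - <<'E'
from geo import *
P,az=bar(60,8,36);c=np.array([np.sin(az),-np.cos(az),0]);print(np.degrees(az))
todo(P+[0,0,-.012],az)
E
```

```text
F tool [-0.1  0.8 -1. ] F.n 0.4 M [-0.04 -0.01 -0.02] az 18.4 q [-0.15  0.6   0.76  1.96 -0.57  0.81 -0.32] V [13.7 25.7 65.3]
18.48876994613067
tool delta [0.0054 0.0043 0.0117] turn -0.001 q7 -0.32
```

>>> nudge_tcp --steps '[{"d":[0.0054, 0.0035, 0.002]}, {"d":[0, 0, 0.004]}, {"d":[0, 0, 0.003]}, {"d":[0, 0, 0.0025]}, {}]'

```text
clock: 6.82
eef_pos: [0.472, -0.1895, 0.1368]
eef_rot: [0.987, 0.161, -0.001, -0.0]
contact_force: [-0.6, -0.1, -0.4]
opening: 0.0418
grip_force: 0.0
```

```bash
python3 st.py
```

```text
F tool [-0.6 -0.1  0.4] F.n -0.2 M [ 0.03 -0.03 -0.02] az 18.5 q [-0.14  0.63  0.75  1.95 -0.59  0.79 -0.3 ] V [11.4 29.2 52.3]
```

>>> nudge_tcp --steps '[{}, {}, {}]' --jaw 0 --squeeze 20

```text
clock: 7.07
eef_pos: [0.4709, -0.1858, 0.1373]
eef_rot: [0.987, 0.162, -0.002, -0.004]
contact_force: [-2.5, 6.0, 4.9]
opening: 0.0283
grip_force: 18.2
```

```bash
python3 st.py
```

```text
F tool [-0.4 -6.6 -4.8] F.n 7.5 M [ 1.3  -0.24  0.02] az 18.6 q [-0.14  0.63  0.74  1.95 -0.59  0.8  -0.3 ] V [ 8.9 30.9 54.6]
```

>>> nudge_tcp --steps '[{"d":[0, -0.002, 0]}, {"d":[0, -0.0015, 0]}, {}, {}]' --jaw 0 --squeeze 30

```text
clock: 7.4
eef_pos: [0.4709, -0.1858, 0.1377]
eef_rot: [0.987, 0.161, -0.0, -0.001]
contact_force: [-2.5, 3.0, 3.2]
opening: 0.0267
grip_force: 28.5
```

```bash
python3 st.py
```

```text
F tool [-1.5 -3.6 -3.2] F.n 4.9 M [ 0.38 -0.3  -0.01] az 18.5 q [-0.15  0.62  0.75  1.96 -0.59  0.79 -0.31] V [ 9.1 31.  54.9]
```

>>> nudge_tcp --steps '[{"d":[-0.0005, -0.001, -0.0016]}, {"d":[-0.0005, -0.001, -0.0016]}, {}]' --jaw 0 --squeeze 40

```text
clock: 7.65
eef_pos: [0.4706, -0.1864, 0.1407]
eef_rot: [0.987, 0.16, 0.001, 0.002]
contact_force: [2.3, -2.4, -8.6]
opening: 0.026
grip_force: 39.6
```

```bash
python3 st.py
```

```text
F tool [1.4 3.  8.6] F.n -8.9 M [-1.35  0.19  0.3 ] az 18.4 q [-0.15  0.62  0.75  1.96 -0.59  0.79 -0.31] V [11.  30.3 57.2]
```

>>> nudge_tcp --steps '[{"d":[-0.0003, -0.0005, -0.0008]}, {"d":[-0.0003, -0.0005, -0.0008]}, {}]'

```text
clock: 7.9
eef_pos: [0.4696, -0.1854, 0.1427]
eef_rot: [0.987, 0.16, 0.001, 0.002]
contact_force: [2.8, -3.6, -9.2]
opening: 0.0259
grip_force: 40.4
```

```bash
python3 st.py
```

```text
F tool [1.5 4.2 9.2] F.n -10.1 M [-1.78  0.24  0.33] az 18.4 q [-0.16  0.61  0.76  1.96 -0.59  0.79 -0.32] V [11.  30.3 59.7]
```

>>> nudge_tcp --steps '[{"d":[-0.0006, 0.0026, -0.0015], "twist":0.079}, {"d":[-0.0006, 0.0026, -0.0014], "twist":0.081}, {}]'

```text
clock: 8.15
eef_pos: [0.47, -0.1904, 0.1458]
eef_rot: [0.997, 0.08, 0.001, 0.001]
contact_force: [2.7, -3.6, -9.0]
opening: 0.0246
grip_force: 39.4
```

```bash
python3 st.py
```

```text
F tool [2.1 4.  9. ] F.n -9.9 M [-1.55  0.58  0.19] az 9.2 q [-0.17  0.63  0.81  1.95 -0.62  0.82 -0.44] V [15.9 27.1 60. ]
```

>>> nudge_tcp --steps '[{"d":[-0.0007, 0.0027, -0.0013], "twist":0.084}, {"d":[-0.0007, 0.0027, -0.0012], "twist":0.087}, {}]'

```text
clock: 8.4
eef_pos: [0.4688, -0.196, 0.1482]
eef_rot: [1.0, -0.005, 0.0, 0.001]
contact_force: [3.1, -5.5, -7.8]
opening: 0.0223
grip_force: 39.4
```

```bash
python3 st.py
```

```text
F tool [3.1 5.4 7.9] F.n -9.9 M [-1.73  0.65  0.36] az -0.6 q [-0.19  0.64  0.86  1.95 -0.65  0.85 -0.56] V [20.  22.4 60.1]
```

>>> nudge_tcp --steps '[{"d":[-0.0007, 0.0028, -0.0011], "twist":0.09}, {"d":[-0.0007, 0.0028, -0.001], "twist":0.093}, {}]'

```text
clock: 8.65
eef_pos: [0.4669, -0.201, 0.1504]
eef_rot: [0.995, -0.095, 0.0, 0.0]
contact_force: [1.2, -4.3, -3.5]
opening: 0.0199
grip_force: 39.7
```

```bash
python3 st.py
```

```text
F tool [2.  4.  3.5] F.n -5.1 M [-1.33  0.52  0.39] az -10.9 q [-0.21  0.66  0.91  1.94 -0.68  0.88 -0.7 ] V [23.1 17.6 60.6]
```

>>> nudge_tcp --steps '[{}, {}, {}]' --jaw 0.04

```text
clock: 8.9
eef_pos: [0.4664, -0.1986, 0.1501]
eef_rot: [0.996, -0.094, -0.001, -0.002]
contact_force: [-0.4, 0.7, -0.1]
opening: 0.0404
grip_force: 0.0
```

```bash
python3 st.py; python3 - <<'E'
from geo import *
P,az=bar(30,8,36);print(np.degrees(az))
todo(P+[0,0,-.013],az)
E
```

```text
F tool [-0.5 -0.6  0.1] F.n 0.3 M [ 0.01 -0.02 -0.01] az -10.7 q [-0.21  0.66  0.91  1.95 -0.68  0.88 -0.69] V [21.2 18.9 61.6]
-11.023262224798312
tool delta [0.0051 0.0079 0.0063] turn 0.005 q7 -0.69
```

>>> nudge_tcp --steps '[{"d":[0.005, 0.004, 0.002]}, {"d":[0, 0, 0.003]}, {"d":[0, 0, 0.0025]}, {}]'

```text
clock: 9.23
eef_pos: [0.4706, -0.2048, 0.1418]
eef_rot: [0.995, -0.095, -0.001, -0.001]
contact_force: [0.6, -0.3, -0.6]
opening: 0.0398
grip_force: 0.0
```

```bash
python3 st.py
```

```text
F tool [0.7 0.2 0.6] F.n -0.9 M [ 0.02 -0.04  0.02] az -10.9 q [-0.19  0.68  0.89  1.94 -0.7   0.87 -0.68] V [22.5 17.6 50.6]
```

>>> nudge_tcp --steps '[{}, {}, {}]' --jaw 0 --squeeze 20

```text
clock: 9.48
eef_pos: [0.4708, -0.2033, 0.1424]
eef_rot: [0.995, -0.095, -0.001, -0.002]
contact_force: [-1.0, 5.5, 3.7]
opening: 0.0237
grip_force: 19.4
```

```bash
python3 st.py
```

```text
F tool [-2.  -5.2 -3.7] F.n 5.7 M [ 0.7 -0.4  0.2] az -10.9 q [-0.19  0.68  0.89  1.94 -0.7   0.87 -0.68] V [22.1 18.8 51.6]
```

>>> nudge_tcp --steps '[{"d":[0, -0.002, 0]}, {}, {"d":[-0.0009, -0.0007, -0.0016]}, {"d":[-0.0009, -0.0007, -0.0016]}, {}]' --jaw 0 --squeeze 40

```text
clock: 9.9
eef_pos: [0.4698, -0.2024, 0.1451]
eef_rot: [0.995, -0.096, -0.0, 0.001]
contact_force: [1.5, -1.9, -10.6]
opening: 0.0228
grip_force: 39.7
```

```bash
python3 st.py
```

```text
F tool [ 1.9  1.5 10.6] F.n -10.1 M [-0.97  0.32  0.4 ] az -11.0 q [-0.2   0.67  0.9   1.94 -0.69  0.87 -0.69] V [22.5 18.7 54.5]
```

>>> nudge_tcp --steps '[{"d":[-0.0005, -0.0004, -0.0008]}, {}]'

```text
clock: 10.07
eef_pos: [0.4693, -0.2018, 0.1462]
eef_rot: [0.995, -0.096, -0.0, 0.001]
contact_force: [1.2, -3.1, -9.5]
opening: 0.0226
grip_force: 40.0
```

```bash
python3 st.py; python3 rows.py 30 -70 5
```

```text
F tool [1.8 2.8 9.5] F.n -9.6 M [-1.13  0.29  0.38] az -11.0 q [-0.2   0.67  0.9   1.94 -0.69  0.87 -0.69] V [22.5 18.7 55.9]
25.0 -0.0006 0.0029 -0.0008 0.096;
20.0 -0.0006 0.0029 -0.0007 0.099;
15.0 -0.0005 0.0030 -0.0005 0.102;
10.0 -0.0004 0.0030 -0.0004 0.104;
5.0 -0.0003 0.0030 -0.0002 0.106;
0.0 -0.0002 0.0030 -0.0001 0.106;
-5.0 -0.0001 0.0031 0.0001 0.106;
-10.0 -0.0000 0.0030 0.0002 0.106;
-15.0 0.0001 0.0030 0.0004 0.104;
-20.0 0.0002 0.0030 0.0005 0.102;
-25.0 0.0003 0.0030 0.0007 0.099;
-30.0 0.0003 0.0029 0.0008 0.096;
-35.0 0.0004 0.0029 0.0009 0.093;
-40.0 0.0004 0.0028 0.0011 0.090;
-45.0 0.0004 0.0028 0.0012 0.087;
-50.0 0.0004 0.0027 0.0013 0.084;
-55.0 0.0004 0.0027 0.0014 0.081;
-60.0 0.0004 0.0026 0.0015 0.079;
-65.0 0.0003 0.0026 0.0016 0.077;
-70.0 0.0003 0.0026 0.0016 0.075;
```

>>> nudge_tcp --steps '[{"d":[-0.0006, 0.0029, -0.0008], "twist":0.096}, {"d":[-0.0006, 0.0029, -0.0007], "twist":0.099}, {"d":[-0.0005, 0.003, -0.0005], "twist":0.102}, {"d":[-0.0004, 0.003, -0.0004], "twist":0.104}, {}]'

```text
clock: 10.48
eef_pos: [0.463, -0.2122, 0.1487]
eef_rot: [0.956, -0.293, -0.0, 0.001]
contact_force: [1.4, -2.5, -9.3]
opening: 0.0174
grip_force: 40.8
```

```bash
python3 st.py
```

```text
F tool [2.5 1.3 9.3] F.n -9.2 M [-0.99  0.53  0.42] az -34.1 q [-0.23  0.71  1.02  1.94 -0.76  0.93 -0.99] V [26.5  7.  56.1]
```

>>> nudge_tcp --steps '[{"d":[-0.0003, 0.003, -0.0002], "twist":0.106}, {"d":[-0.0002, 0.003, -0.0001], "twist":0.106}, {}]'

```text
clock: 10.73
eef_pos: [0.4597, -0.2159, 0.149]
eef_rot: [0.921, -0.391, -0.0, 0.0]
contact_force: [0.5, -3.6, -10.2]
opening: 0.0161
grip_force: 39.2
```

```bash
python3 st.py
```

```text
F tool [ 2.9  2.1 10.2] F.n -10.0 M [-0.29  0.71 -0.04] az -46.0 q [-0.24  0.74  1.07  1.95 -0.8   0.96 -1.15] V [27.   2.  56.2]
```

>>> nudge_tcp --steps '[{"d":[-0.0001, 0.0031, 0.0001], "twist":0.106}, {"d":[0, 0.003, 0.0002], "twist":0.106}, {"d":[0.0001, 0.003, 0.0004], "twist":0.104}, {}]'

```text
clock: 11.07
eef_pos: [0.4547, -0.2199, 0.1486]
eef_rot: [0.849, -0.528, 0.001, -0.002]
contact_force: [1.8, -1.8, -7.8]
opening: 0.0161
grip_force: 89.6
```

```bash
python3 st.py
```

```text
F tool [ 2.4 -0.8  7.8] F.n -7.8 M [ 2.03  0.51 -0.98] az -63.7 q [-0.26  0.78  1.15  1.96 -0.86  1.01 -1.38] V [26.3 -4.3 56.2]
```

>>> nudge_tcp --steps '[{"d":[0.0002, 0.003, 0.0005], "twist":0.102}, {"d":[0.0003, 0.003, 0.0007], "twist":0.099}, {"d":[0.0003, 0.0029, 0.0008], "twist":0.096}, {}]'

```text
clock: 11.4
eef_pos: [0.4482, -0.2218, 0.1484]
eef_rot: [0.763, -0.647, 0.0, -0.006]
contact_force: [0.3, 5.0, 4.6]
opening: 0.0163
grip_force: 148.9
```

```bash
python3 st.py
```

```text
F tool [-4.9 -1.1 -4.6] F.n 5.8 M [ 2.77 -1.45 -1.46] az -80.6 q [-0.27  0.81  1.22  1.97 -0.91  1.05 -1.6 ] V [ 23.6 -10.3  57.8]
```

>>> nudge_tcp --steps '[{}, {}, {}]' --jaw 0.04

```text
clock: 11.65
eef_pos: [0.4438, -0.226, 0.1471]
eef_rot: [0.76, -0.65, 0.0, 0.0]
contact_force: [-0.0, 0.5, -0.3]
opening: 0.0398
grip_force: 0.0
```

```bash
python3 st.py
```

```text
F tool [-0.5 -0.   0.3] F.n -0.1 M [ 0.    0.   -0.01] az -81.1 q [-0.27  0.81  1.22  1.98 -0.91  1.04 -1.61] V [ 22.8 -16.4  56.8]
```

>>> nudge_tcp --steps '[{"d":[0, 0, -0.015]}, {"d":[0, 0, -0.02]}, {"d":[0, 0, -0.02]}, {"twist":-0.122}, {"twist":-0.122}, {"twist":-0.122}, {"twist":-0.122}, {"twist":-0.122}, {"twist":-0.122}, {"twist":-0.122}]'

```text
clock: 12.48
eef_pos: [0.4434, -0.2263, 0.2017]
eef_rot: [0.961, -0.275, -0.0, 0.001]
contact_force: [0.4, -0.0, 0.3]
opening: 0.0401
grip_force: 0.0
```

>>> nudge_tcp --steps '[{"twist":-0.122}, {"twist":-0.122}, {"twist":-0.122}, {"twist":-0.122}, {"twist":-0.122}, {"twist":-0.122}, {"twist":-0.122}, {"twist":-0.122}, {"twist":-0.122}, {"twist":-0.122}]'

```text
clock: 13.32
eef_pos: [0.4434, -0.2265, 0.2016]
eef_rot: [0.946, 0.325, -0.001, 0.001]
contact_force: [-0.1, 0.5, 0.2]
opening: 0.0398
grip_force: 0.0
```

```bash
python3 st.py; python3 - <<'E'
from geo import *
import cv2
a=ctrl.grab_frame("scene")[150:250,300:420,::-1];b=ctrl.grab_frame("top")[160:290,255:405,::-1]
cv2.imwrite("pics/s5.png",np.hstack([cv2.resize(a,(400,333),interpolation=cv2.INTER_CUBIC),cv2.resize(b,(384,333),interpolation=cv2.INTER_CUBIC)]))
E
```

```text
F tool [ 0.3 -0.5 -0.2] F.n 0.4 M [ 0.01 -0.02  0.02] az 37.9 q [-0.03  0.49  0.67  1.91 -0.38  0.88 -0.07] V [ 54.2 -17.  101.3]
```

View pics/s5.png

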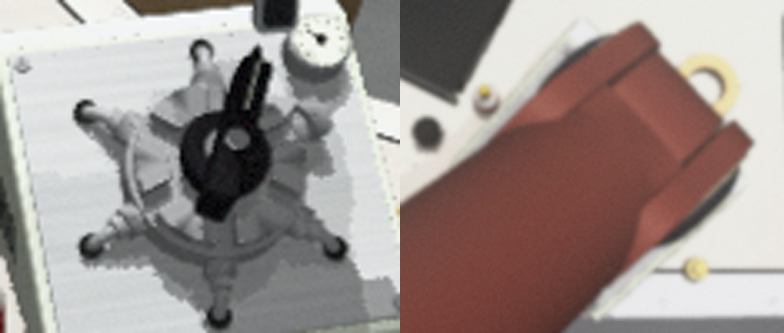

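```bash
python3 - <<'E'
from geo import *
si,sT=cam("scene")
f=lambda a:V(onplane(ray(si,sT,(300+a[0]*.3,150+a[1]*.3)),a[2]))
nose=f((258,48,50));tail=f((213,218,65));dot=f((237,138,78));print(nose,dot,tail)
for q in(dot,tail):print(np.degrees(np.arctan2(*(nose-q)[[1,0]])))
for ps in(-30,-28):
  P,az=bar(ps,8,36);print(np.degrees(az))
  todo(P+[0,0,-.007],az+np.pi);y=-np.array([np.sin(az),-np.cos(az),0]);print("uphill.y",y@s)
E
```

```text
[ 53.62244746 -28.01290021  50.        ] [-5.89520327  3.73192703 78.        ] [-42.03839248  21.45179669  65.        ]
-28.074045969339938
-27.342764773248458
-81.37673777520168
tool delta [-0.003   0.0048  0.052 ] turn -1.066 q7 -0.08
uphill.y 0.47191390709816633
-79.18749593111937
tool delta [-0.0019  0.0052  0.0517] turn -1.104 q7 -0.08
uphill.y 0.44599223965343177
```

```bash
sed -i 's/^AX=.*/AX=np.array([-.3,.5])/' geo.py
```

>>> nudge_tcp --steps '[{"twist":-0.12}, {"twist":-0.12}, {"twist":-0.12}, {"twist":-0.12}, {"twist":-0.12}, {"twist":-0.12}, {"twist":-0.12}, {"twist":-0.12}, {"twist":-0.12}, {}]' --jaw 0.042

```text
clock: 14.25
eef_pos: [0.4437, -0.2262, 0.2015]
eef_rot: [0.647, 0.763, -0.0, -0.0]
contact_force: [-0.0, 0.9, 1.1]
opening: 0.0421
grip_force: 0.0
```

```bash
python3 st.py; python3 - <<'E'
from geo import *
P,az=bar(-28.5,8,36);y=-np.array([np.sin(az),-np.cos(az),0]);todo(P+[0,0,-.007]-.0015*y,az+np.pi)
E
python3 rows.py -28.5 -78.5 5 f
```

```text
F tool [ 0.9  0.1 -1.1] F.n 1.2 M [0.   0.04 0.03] az 99.4 q [ 0.18  0.43  0.36  1.9  -0.2   0.84  0.8 ] V [ 54.1 -16.6 101.3]
tool delta [-0.0032  0.0007  0.0522] turn -0.015 q7 0.8
-33.5 -0.0004 -0.0029 0.0009 0.094;
-38.5 -0.0004 -0.0028 0.0010 0.091;
-43.5 -0.0004 -0.0028 0.0011 0.088;
-48.5 -0.0004 -0.0027 0.0013 0.085;
-53.5 -0.0004 -0.0027 0.0014 0.082;
-58.5 -0.0004 -0.0027 0.0015 0.080;
-63.5 -0.0003 -0.0026 0.0015 0.077;
-68.5 -0.0003 -0.0026 0.0016 0.076;
-73.5 -0.0002 -0.0026 0.0017 0.074;
-78.5 -0.0001 -0.0025 0.0017 0.073;
```

Descend, then sweep with the loose cage.

>>> nudge_tcp --steps '[{"d":[-0.0032, 0.0007, 0.015], "twist":-0.015}, {"d":[0, 0, 0.02]}, {"d":[0, 0, 0.01]}, {"d":[0, 0, 0.004]}, {"d":[0, 0, 0.003]}, {}]'

```text
clock: 14.75
eef_pos: [0.4455, -0.2285, 0.1494]
eef_rot: [0.641, 0.768, -0.0, -0.0]
contact_force: [0.1, 0.0, -0.5]
opening: 0.0421
grip_force: 0.0
```

```bash
python3 st.py
```

```text
F tool [0.  0.1 0.5] F.n -0.4 M [-0.01 -0.03 -0.07] az 100.3 q [ 0.21  0.51  0.32  1.96 -0.24  0.71  0.86] V [ 26.6 -16.9  56.9]
```

>>> nudge_tcp --steps '[{"d":[-0.0004, -0.0029, 0.0009], "twist":0.094}, {"d":[-0.0004, -0.0028, 0.001], "twist":0.091}, {"d":[-0.0004, -0.0028, 0.0011], "twist":0.088}, {}]'

```text
clock: 15.08
eef_pos: [0.4392, -0.2305, 0.1477]
eef_rot: [0.739, 0.673, 0.001, 0.002]
contact_force: [2.1, 0.4, 0.5]
opening: 0.0419
grip_force: 1.1
```

```bash
python3 st.py
```

```text
F tool [ 0.6  2.1 -0.5] F.n -0.2 M [-0.49  0.17 -0.07] az 84.6 q [ 0.16  0.52  0.4   1.97 -0.3   0.7   0.66] V [ 23.3 -22.8  57.2]
```

>>> nudge_tcp --steps '[{"d":[-0.0004, -0.0027, 0.0013], "twist":0.085}, {"d":[-0.0004, -0.0027, 0.0014], "twist":0.082}, {}]'

```text
clock: 15.33
eef_pos: [0.4341, -0.231, 0.1451]
eef_rot: [0.792, 0.61, 0.001, 0.003]
contact_force: [3.1, 0.5, 2.5]
opening: 0.0421
grip_force: 1.7
```

```bash
python3 st.py; python3 - <<'E'
from geo import *
import cv2
a=ctrl.grab_frame("scene")[150:250,300:420,::-1];b=ctrl.grab_frame("wrist")[150:400,150:500,::-1]
cv2.imwrite("pics/s6.png",np.hstack([cv2.resize(a,(420,350),interpolation=cv2.INTER_CUBIC),cv2.resize(b,(380,350))]))
E
```

```text
F tool [ 1.3  2.9 -2.5] F.n 1.0 M [-0.77  0.28 -0.08] az 75.2 q [ 0.14  0.52  0.45  1.99 -0.34  0.7   0.54] V [ 19.2 -26.9  56.9]
```

View pics/s6.png

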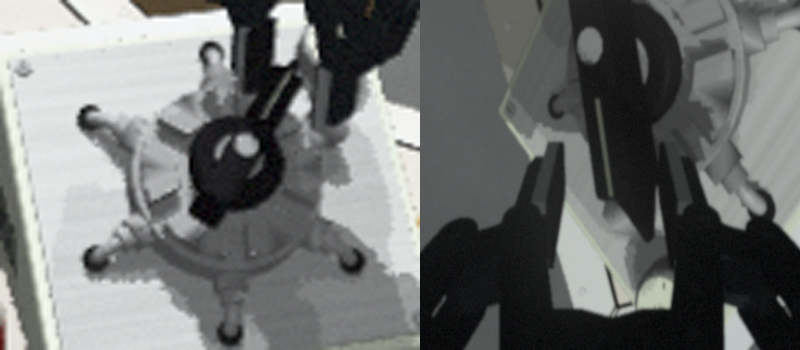

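>>> nudge_tcp --steps '[{"d":[0, -0.002, 0]}, {"d":[0, -0.002, 0]}, {"d":[0, -0.002, 0]}, {}]'

```text
clock: 15.77
eef_pos: [0.4255, -0.2303, 0.1441]
eef_rot: [0.793, 0.61, -0.0, 0.001]
contact_force: [2.6, -3.1, 1.3]
opening: 0.0422
grip_force: 1.7
```

```bash
python3 st.py; cat > meas.py <<'E'
from geo import *
import cv2
def blobs(img,roi):
    x0,y0,x1,y1=roi;g=cv2.cvtColor(img,cv2.COLOR_RGB2GRAY)[y0:y1,x0:x1];out=[]
    m=(g>110).astype(np.uint8);k,lab,stt,cen=cv2.connectedComponentsWithStats(m)
    dark=g<60
    for i in range(1,k):
        a=stt[i,4]
        if not 6<=a<=250: continue
        ring=cv2.dilate((lab==i).astype(np.uint8),np.ones((5,5)))-(lab==i)
        fr=dark[ring>0].mean()
        if fr>.55: 
            pts=np.argwhere(lab==i)[:,::-1].astype(float);ev,vec=np.linalg.eigh(np.cov(pts.T));out.append((cen[i]+[x0,y0],a,round(float(np.sqrt(ev[1]/max(ev[0],.01))),1),vec[:,1],fr))
    return out
if __name__=="__main__":
    wi,wT=wcam();w=ctrl.grab_frame("wrist");sc=ctrl.grab_frame("scene");si,sT=cam("scene")
    for nm,img,roi in(("w",w,(200,100,460,330)),("s",sc,(330,155,410,230))):
        for b in blobs(img,roi): print(nm,b[0].round(1),b[1],b[2],b[3].round(2),round(b[4],2))
E
python3 meas.py
```

```text
F tool [-2.3  3.3 -1.3] F.n -1.3 M [-0.78 -0.48  0.08] az 75.1 q [ 0.14  0.51  0.45  2.01 -0.34  0.69  0.55] V [ 13.3 -32.5  59.7]
s [387.8 161.8] 150 1.2 [0.45 0.89] 0.59
s [369.4 190.5] 33 1.1 [-0.99 -0.14] 0.81
```

```bash
python3 - <<'E'
from meas import *
wi,wT=wcam();w=ctrl.grab_frame("wrist");g=cv2.cvtColor(w,cv2.COLOR_RGB2GRAY)
for r in range(150,300,15):print(r,g[r,270:372:3])
E
```

```text
150 [36 80 85 94 87 83 86 83 83 85 85 81 84 94 72 39 36 33 37 34 34 33 36 33
 37 37 32 32 31 27 33 32 31 37]
165 [93 84 80 82 80 83 84 84 83 78 82 80 68 69 60 36 33 31 33 35 35 32 29 26
 34 29 27 28 25 31 26 31 25 30]
180 [ 91  87  82  81  80  81  89  86  79  81  67  56  57  57  51  90 125 124
 126 126 125 126 127  97  31  32  26  26  31  27  29  28  29  70]
195 [92 90 92 88 91 92 95 91 92 90 66 67 71 67 57 31 25 26 36 43 32 31 25 26
 19 21 28 25 23 25 21 21 25 61]
210 [91 92 93 93 94 88 87 81 77 68 63 63 68 66 58 22 21 18 30 19 24 26 24 24
 27 20 26 22 23 20 20 21 25 51]
225 [95 91 92 65 38 66 73 75 77 78 70 71 69 67 56 29 27 25 43 87 38 18 20 24
 24 27 26 23 26 23 20 22 22 23]
240 [129 128 123  93  91  92  92  89  95 105 107 125 140 120  72  28  28  30
  45  89  38  24  22  22  23  22  23  21  24  18  20  13  22  22]
255 [ 63  64  52  34  77 143 139 141 144 143 141 145 142 140 121  35  34  33
  47  90  40  31  27  32  27  23  28  23  26  21  19  19  23  26]
270 [ 60  40  35  33  55 136 140 139 143 142 142 142 142 139 121  36  31  34
  49  92  48  28  32  30  25  23  30  27  23  24  22  20  22  24]
285 [ 38  33  38  38  54 168 179 161 151 143 139 138 141 140 135  48  38  32
  48  91  49  32  32  31  30  28  29  26  22  26  25  21  75  68]
```

```bash
cat > psi.py <<'E'
from meas import *
def psi():
    wi,wT=wcam();g=cv2.cvtColor(ctrl.grab_frame("wrist"),cv2.COLOR_RGB2GRAY)[150:330,280:380]
    k,lab,stt,cen=cv2.connectedComponentsWithStats((g>62).astype(np.uint8));best=None
    for i in range(1,k):
        x,y,w,h,a=stt[i]
        if h>35 and w<20 and 60<a<600 and x>5 and x+w<95: best=i
        if 15<w<40 and 12<h<35 and a>200: dot=cen[i]+[280,150];print("dot",dot.round(1),V(onplane(ray(wi,wT,dot),70)).round(1),V(onplane(ray(wi,wT,dot),78)).round(1))
    if best:
        p=np.argwhere(lab==best)[:,::-1]+[280,150];vx,vy,x0,y0=cv2.fitLine(p.astype(np.float32),cv2.DIST_L2,0,.01,.01).ravel()
        e=[(x0+vx/vy*(r-y0),r) for r in(p[:,1].min(),p[:,1].max())]
        for z in(70,78):
            q=[V(onplane(ray(wi,wT,a),z)) for a in e];d=q[1]-q[0];d=d if d[1]<0 else -d;print("z",z,"psi",np.degrees(np.arctan2(d[1],d[0])).round(1),"len",np.linalg.norm(d).round(1),q[0][:2].round(1))
if __name__=="__main__": psi()
E
python3 psi.py
```

```text
dot [327.  180.6] [-7.   4.3 70. ] [-3.   6.4 78. ]
```

>>> nudge_tcp --steps '[{"d":[-0.0002, -0.0013, 0.0007], "twist":0.04}, {"d":[-0.0002, -0.0013, 0.0007], "twist":0.04}, {}]'

```text
clock: 16.22
eef_pos: [0.4233, -0.2285, 0.1425]
eef_rot: [0.816, 0.578, -0.0, 0.0]
contact_force: [2.0, -2.5, 1.6]
opening: 0.0419
grip_force: 1.8
```

```bash
python3 st.py; python3 psi.py
```

```text
F tool [-1.7  2.7 -1.6] F.n -0.5 M [-0.68 -0.31 -0.03] az 70.6 q [ 0.13  0.52  0.47  2.02 -0.36  0.69  0.49] V [ 10.1 -33.   60.1]
dot [326.2 182.5] [-6.7  4.4 70. ] [-2.5  6.8 78. ]
```

```bash
sed -i 's/if h>35 and w<20 and 60<a<600/if h>25 and w<20 and 40<a<600/' psi.py; python3 - <<'E'
import cv2,numpy as np
from plant import ctrl
g=cv2.cvtColor(ctrl.grab_frame("wrist"),cv2.COLOR_RGB2GRAY)
for r in range(205,320,8):print(r,g[r,300:352:2])
E
```

```text
205 [80 69 67 66 67 69 52 29 28 27 27 28 27 26 27 30 23 31 24 26 29 21 27 25
 25 27]
213 [72 67 69 67 67 68 52 25 24 28 28 24 25 28 24 26 30 26 24 24 23 27 29 24
 19 21]
221 [71 70 73 72 72 71 56 24 25 28 25 29 36 42 32 24 21 27 26 22 25 28 32 21
 23 24]
229 [75 78 73 73 70 72 52 26 28 28 23 30 68 87 56 23 27 24 24 24 25 25 24 21
 27 24]
237 [ 88  90  92  95 102 103  71  31  29  31  31  28  67  90  57  26  26  28
  23  24  18  25  20  21  28  23]
245 [132 130 135 140 142 141 109  37  24  25  27  33  69  90  61  30  25  24
  27  21  25  27  21  23  21  21]
253 [141 142 141 142 140 140 110  40  30  35  34  32  68  88  61  32  22  25
  27  27  25  24  29  19  23  23]
261 [143 141 143 141 143 142 109  41  31  33  34  36  69  90  61  35  31  31
  25  27  24  28  29  27  24  22]
269 [143 141 142 143 141 139 111  42  29  38  32  35  71  89  60  32  32  25
  33  31  28  28  33  29  29  26]
277 [142 139 143 144 142 140 110  42  35  34  35  37  72  89  65  34  30  33
  29  33  29  33  31  29  31  32]
285 [145 141 144 143 141 141 110  46  38  36  34  35  69  90  63  37  37  30
  33  30  30  34 
[... 413 characters left out ...]
5 165 164 164
 161 165 156 151 149 142  97  41]
```

>>> nudge_tcp --steps '[{"d":[-0.0002, -0.0013, 0.0008], "twist":0.039}, {"d":[-0.0001, -0.0013, 0.0008], "twist":0.038}, {}]'

```text
clock: 16.57
eef_pos: [0.4208, -0.2274, 0.1408]
eef_rot: [0.838, 0.546, 0.0, -0.0]
contact_force: [1.9, -1.9, 1.7]
opening: 0.0422
grip_force: 1.8
```

```bash
python3 st.py; python3 psi.py
```

```text
F tool [-0.9  2.5 -1.7] F.n -0.1 M [-0.65 -0.09 -0.01] az 66.2 q [ 0.11  0.52  0.49  2.03 -0.38  0.68  0.43] V [  7.1 -34.   60.1]
dot [325.8 183.9] [-6.3  4.6 70. ] [-2.  7. 78.]
```

>>> nudge_tcp --steps '[{"d":[-0.0002, -0.0013, 0.0008], "twist":0.038}, {}]'

```text
clock: 16.78
eef_pos: [0.4198, -0.2269, 0.14]
eef_rot: [0.848, 0.53, 0.0, -0.0]
contact_force: [3.9, -0.7, 2.3]
opening: 0.0418
grip_force: 1.9
```

```bash
python3 st.py; python3 psi.py
```

```text
F tool [ 1.1  3.8 -2.3] F.n 0.0 M [-0.69  0.25  0.01] az 64.1 q [ 0.11  0.52  0.5   2.03 -0.39  0.68  0.41] V [  5.7 -34.3  60.1]
dot [325.1 184.6] [-6.2  4.6 70. ] [-1.7  7.2 78. ]
```

```bash
sed -i 's/\[150:330,280:380\]/[150:287,280:380]/; s/x>5 and x+w<95/x>5 and x+w<95 and y>40/' psi.py; python3 psi.py
```

```text
dot [325.1 184.5] [-6.2  4.6 70. ] [-1.7  7.1 78. ]
z 70 psi -65.7 len 28.5 [  1.1 -12.3]
z 78 psi -65.7 len 26.7 [ 5.1 -8.7]
```

>>> nudge_tcp --steps '[{"d":[-0.0001, -0.0013, 0.0008], "twist":0.038}, {}]'

```text
clock: 17.05
eef_pos: [0.4186, -0.2264, 0.1391]
eef_rot: [0.858, 0.514, 0.0, -0.0]
contact_force: [3.5, -0.9, 0.6]
opening: 0.0422
grip_force: 1.7
```

```bash
python3 st.py; python3 psi.py
```

```text
F tool [ 0.8  3.5 -0.6] F.n -1.3 M [-0.82  0.32 -0.04] az 61.9 q [ 0.1   0.52  0.51  2.03 -0.4   0.68  0.38] V [  4.2 -34.9  60. ]
dot [325. 185.] [-5.9  4.7 70. ] [-1.3  7.3 78. ]
z 70 psi -68.4 len 28.7 [  0.5 -12.2]
z 78 psi -68.4 len 26.8 [ 4.7 -8.5]
```

>>> nudge_tcp --steps '[{"d":[-0.0001, -0.0013, 0.0008], "twist":0.037}, {}]'

```text
clock: 17.27
eef_pos: [0.4153, -0.2257, 0.1377]
eef_rot: [0.867, 0.498, -0.001, -0.002]
contact_force: [0.4, -0.6, -0.5]
opening: 0.0421
grip_force: 0.3
```

```bash
python3 st.py; python3 psi.py
```

```text
F tool [-0.3  0.7  0.5] F.n -0.8 M [-0.1  -0.04 -0.02] az 59.7 q [ 0.09  0.53  0.52  2.04 -0.41  0.68  0.35] V [  1.2 -36.8  60.5]
dot [338.8 182.4] [-1.2  7.3 70. ] [ 3.2  9.7 78. ]
```

>>> nudge_tcp --steps '[{"d":[0, 0.001, 0]}, {"d":[0, 0.001, 0]}, {}]' --jaw 0.05

```text
clock: 17.57
eef_pos: [0.4181, -0.2274, 0.1381]
eef_rot: [0.867, 0.498, -0.001, -0.001]
contact_force: [0.1, 0.7, 0.5]
opening: 0.0502
grip_force: 0.0
```

```bash
python3 st.py
```

```text
F tool [ 0.7 -0.3 -0.5] F.n 0.7 M [ 0.   -0.01  0.05] az 59.7 q [ 0.1   0.53  0.52  2.03 -0.41  0.68  0.35] V [  4.  -35.9  59. ]
```

>>> nudge_tcp --steps '[{"d":[0, 0, -0.01]}, {"d":[0, 0, -0.02]}, {"d":[0, 0, -0.03]}, {"d":[0, 0, -0.03]}, {}, {}]'

```text
clock: 18.07
eef_pos: [0.4195, -0.2282, 0.2305]
eef_rot: [0.867, 0.498, 0.001, 0.002]
contact_force: [-0.4, -0.7, -0.1]
opening: 0.05
grip_force: 0.0
```

```bash
python3 st.py; python3 meas.py; python3 - <<'E'
from meas import *
g=cv2.cvtColor(ctrl.grab_frame("wrist"),cv2.COLOR_RGB2GRAY)
cv2.imwrite("pics/final_w.png",g)
wi,wT=wcam()
m=cv2.connectedComponentsWithStats((g[100:400]>62).astype(np.uint8))
for i in range(1,m[0]):
    x,y,w,h,a=m[2][i]
    if 15<a<400 and 200<x<440: print(x,y+100,w,h,a,(m[3][i]+[0,100]).round(1))
E
```

```text
F tool [-0.9 -0.   0.1] F.n -0.2 M [ 0.02  0.04 -0.03] az 59.7 q [ 0.01  0.4   0.62  1.92 -0.29  0.91  0.25] V [ 58.2 -35.5 133.8]
s [379.7 186. ] 7 6.2 [-0.92  0.39] 0.81
s [367.5 191.2] 32 1.2 [0.6 0.8] 0.79
358 146 7 21 91 [360.7 155.6]
400 296 7 8 31 [402.2 299.5]
```

```bash
python3 - <<'E'
from meas import *
si,sT=cam("scene");ti,tT=cam("top")
d=ray(si,sT,(367.5,191.2))
for z in(70,78):print("scene dot",z,V(onplane(d,z)).round(1))
wi,wT=wcam();w=ctrl.grab_frame("wrist");g=cv2.cvtColor(w,cv2.COLOR_RGB2GRAY)
for r in range(92,200,6):print(r,g[r,320:400:3])
sc=cv2.cvtColor(ctrl.grab_frame("scene"),cv2.COLOR_RGB2GRAY)
print("scene");
for r in range(168,206,2):print(r,sc[r,352:412:2])
E
```

```text
scene dot 70 [-1.8  7.4 70. ]
scene dot 78 [-4.7  9.8 78. ]
92 [140 138 137 137 139 135 137 139 138 136  95  90  74  95 115 121 115 110
  97  92 128 138 137 137 145 145 147]
98 [100  98  95 102  89  83  85  77  78  92  92 102  98  78 114 113 117 115
 111 107 106 111 112 111 100 107 132]
104 [ 93  79  41  42  43  43  39  42  47  36  45  42  41  39  43 104 118 115
 112 106  86  77  87  95 101 120 122]
110 [ 93  74  42  45  44  40  40  42  39  40  42  39  37  39  43 104 116 113
 111 100  95 104 111 118 122 118 101]
116 [ 82  59  39  41  36  43  44  40  38  38  39  37  36  39  48 110 116 116
 108 109 114 113 113 126 121 121 108]
122 [ 78  53  40  37  42  37  39  39  38  33  36  34  33  36  57 111 107  86
 101 114 112 114 116 111  92  91 116]
128 [ 81  49  38  39  40  35  38  43  35  33  35  31  34  30  32  36  47  81
 107 109 108  95  82 105 120 113  94]
134 [ 78  44  39  32  40  34  33  39  38  31  31  36  30  34  32  35  34  37
  35  48 103 110 111 102  83  68  87]
140 [ 61  39  82 110 106  66  36  37  31  31  34  32  29  30  33  29  35  33
  37  34  33  60  69  79 114 124 120]
146 [ 7
[... 2746 characters left out ...]
 14  29  54  88
  90  86 109 107 111 190 196 195 196 197 198 196]
196 [ 27  32  35  32  26  27  26  27  17  17   9  10   7  16  42  88  92  83
  76  74 108 109 112 146 194 194 197 197 197 197]
198 [ 27  31  32  25  26  18  11  13  19  16  29  11  22   9  62  87  84  78
  76  73 104 105 113 123 195 196 194 197 194 196]
200 [ 23  29  33  23  21  11  14  13  30  72  77  15  16   8  67  87  91  88
  83  88 100 111 126 125 191 198 197 198 198 199]
202 [ 17   4   5   9   9  13  19  57  80  46  14  17  23   9  78  91  86  89
  98 102 150 145 132 145 198 200 197 196 196 194]
204 [ 17   3  11  10  13  17  15  16  16  15  13  18  15  44  80  70  88  91
 105 105 178 196 194 193 192 194 194 193 196 195]
```

```bash
python3 - <<'E'
from meas import *
si,sT=cam("scene");wi,wT=wcam()
p,e=tri([ray(si,sT,(367.5,191.2)),ray(wi,wT,(331.0,146.5))]);print("dot",V(p).round(1),e)
q=V(onplane(ray(si,sT,(367.5,191.2)),70))
g=cv2.cvtColor(ctrl.grab_frame("scene"),cv2.COLOR_RGB2GRAY)
pts=[];
for c in range(377,391):
    col=g[178:192,c].astype(float);lo=5 if c<384 else 3;seg=col[lo-3:lo+6] if 0 else col
    r=np.argmax(np.where((np.arange(178,192)>187.5-(c-377)*.39-2.5)&(np.arange(178,192)<187.5-(c-377)*.39+2.5),col,0))+178;pts.append((c,r))
vx,vy,x0,y0=cv2.fitLine(np.float32(pts),cv2.DIST_L2,0,.01,.01).ravel();print(pts[0],pts[-1],vy/vx)
f=lambda c:V(onplane(ray(si,sT,(c,y0+vy/vx*(c-x0))),70))
d=f(390)-f(377);print("psi line",np.degrees(np.arctan2(d[1],d[0])),f(377),f(390)); d=f(390)-q;print("dot-line",np.degrees(np.arctan2(d[1],d[0])))
E
```

```text
dot [-1.3  7.1 68.4] 0.00020420893193694384
(377, np.int64(187)) (390, np.int64(182)) -0.4015643
psi line -75.35242245918417 [  3.49983253 -10.827546    70.        ] [ 10.04821859 -35.88187895  70.        ]
dot-line -74.62853338218467
```

```bash
python3 -c "
from plant import ctrl
print(ctrl.hand_in())"
```

```text
the job is handed in; nothing more can be done
None
```

The selector handle is shut off: I drew it out, turned it to the plugged port, and it dropped into the notch there. Triangulating the dot on the handle's top puts it at its starting seated height (68.4 mm against 68 mm). I handed the job in at about 18 s with the robot clear. On the way the grip slipped twice and once over-tightened, so the handle came to rest on the crown between ports, once under an estimated 25–30 N, more than its own spring and weight. I regripped each time, or carried on with open fingers. I saw no contact with the loose items but took no final picture to check them.

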